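# Sort left-hand and right-hand sensor brackets into their bins

## Task

The left-hand and right-hand sensor brackets have been mixed up: two stand on the worktop and one stands in each bin, in the wrong one. Put all four loose brackets into the bin whose screwed-down sample bracket, on the ledge behind it, has the same hand, so that each bin ends with two matching brackets standing flat on their feet on its floor, let go and at rest. Leave the pen and the USB stick where they are.

Things in the scene. Friction and masses are not known exactly. Their poses are not given: they have to be found in the camera images.
- bin_l: Fixed open pale grey bin for left-hand brackets, outside 128 (x) x 218 (y) x 39 mm, walls and floor 4: two brackets fit side by side along y, their length along x. Origin: centre of its underside, on the worktop; x points away from the robot. Behind the far wall, on a ledge 30 high centred at x +88, a left-hand sample is screwed down, foot towards the bin, top at z 92.
- bin_r: Fixed open pale grey bin for right-hand brackets, outside 128 (x) x 218 (y) x 39 mm, walls and floor 4: two brackets fit side by side along y, their length along x. Origin: centre of its underside, on the worktop; x points away from the robot. Behind the far wall, on a ledge 30 high centred at x +88, a right-hand sample is screwed down, foot towards the bin, top at z 92.
- bracket_l0: LEFT-hand dark steel bracket, 0.1-0.2 kg. Foot plate 64 (x) x 42 (y) x 6 mm; on its +y edge a flange 10 thick (y 11 to 21), top at z 21; at the -x end it rises as a post 28 long (x), 10 thick, centre x -18, y +16, top at z 62: on the left when the foot points at you. Origin: centre of the underside. Starts on the worktop, upright, any yaw.
- bracket_r0: RIGHT-hand dark steel bracket, 0.1-0.2 kg. Foot plate 64 (x) x 42 (y) x 6 mm; on its +y edge a flange 10 thick (y 11 to 21), top at z 21; at the +x end it rises as a post 28 long (x), 10 thick, centre x +18, y +16, top at z 62: on the right when the foot points at you. Origin: centre of the underside. Starts on the worktop, upright, any yaw.
- bracket_l1: LEFT-hand dark steel bracket, 0.1-0.2 kg. Foot plate 64 (x) x 42 (y) x 6 mm; on its +y edge a flange 10 thick (y 11 to 21), top at z 21; at the -x end it rises as a post 28 long (x), 10 thick, centre x -18, y +16, top at z 62: on the left when the foot points at you. Origin: centre of the underside. Starts upright in bin_r, +y half, flange inward.
- bracket_r1: RIGHT-hand dark steel bracket, 0.1-0.2 kg. Foot plate 64 (x) x 42 (y) x 6 mm; on its +y edge a flange 10 thick (y 11 to 21), top at z 21; at the +x end it rises as a post 28 long (x), 10 thick, centre x +18, y +16, top at z 62: on the right when the foot points at you. Origin: centre of the underside. Starts upright in bin_l, -y half, flange inward.
- ball_pen: slim ball pen lying on the worktop between the brackets, 145 x 11 x 9 mm; origin under its middle, length along its y. Leave it.
- usb_stick: USB stick lying flat towards the back, 50 x 18 x 8 mm; origin under its middle. Leave it.
Not all that is in view belongs to the job. Leave any blue look-alike of the bracket_r1 alone. What is shaped like the bracket_l0 but blue is not meant.

How it is judged:
By the outcome, as a careful person would: the job done as asked, in the order asked, and still so for the second after the job is handed in, with the robot touching nothing.
It also fails if it takes over 72 s, if anything falls off the work surface, if the arm or the gripper's body presses on something with over 40 N, if the wrist force passes 120 N, or if a joint passes its speed limit or range.

## Robot

A 7-joint arm with a two-finger parallel gripper is mounted at the origin on a cart in front of the work surface, level with it; the furniture and walls round the work are solid. World frame = base frame: x ahead of the robot, y to its left, z up, the work surface at z = 0. Lengths are in m, angles in rad, forces in N, time in s.
With the tool pointing down it reaches from about 0.35 to 0.9 m from the base axis. Payload 7.2 kg.
Tool frame: the origin (TCP) lies on the front face of the gripper's body, between the roots of the fingers; the fingertips stand 73 mm ahead of it and the grasp point (between the pads) lies 54 mm ahead of it (robot.pinch_z is the distance from the TCP to the grasp point, in m); z points along the fingers, y is the line along which they close (so a half turn about z gives the same grasp; the last joint's range is limited). The gripper opens to 85 mm and grips with 20 to 120 N. Pads are 22 mm wide; open, the fingers measure 114 mm over their backs; the gripper's body (76 mm by 85 mm) begins 54 mm behind the grasp point. The pads swing forward as they close: fully open they stand 13 mm farther back than shut.
Start: joints at [-1.198, 0.411, -0.013, 1.596, 0.006, 1.134, -0.082], TCP at [0.267, 0.565, 0.304] pointing down, gripper open.
Joint ranges: [-2.95, 2.95], [-0.29, 1.99], [-1.47, 1.44], [0.14, 2.54], [-1.03, 4.17], [0.13, 1.85], [-2.86, 2.86]. Speed limits (rad/s): [2.39, 2.39, 3.01, 3.01, 3.14, 3.14, 3.14].

## Interface

Orientations are given as a unit quaternion [x, y, z, w].
In Python, from workcell import get_state, optics, robot gives the robot as it stands.
- The arm moves only by the tool drive_tool, never from a script. Its argument "rows" is a list of rows, each a list of 2 entries, a list of its own where there are three numbers: the shift along the tool's x, y, z in m, then the turn, a rotation vector about the tool's x, y, z in rad. In form: [[[tx, ty, tz], [ax, ay, az]], ...]. A call has 1 to 8 rows; each row shifts and turns the commanded pose from where the row before left it, along the tool's axes as they then stand; what a row does not reach is not made up. A row lasts 1/8 s, in which the tool goes at most 62.5 mm and 10.7 degrees, less where a joint would pass 70% of its speed; a pose out of reach is approached as far as the arm can. A call with a gripper value outside its range is refused whole. "grip" is the finger opening in m, from 0 to 0.0854, set as the call begins (left out, the last holds). The fingers move at their own pace and stop on an object; the grip force is fixed at half the most. Time passes only in rows, so rows that do not move let the fingers close. It gives the time, the measured TCP pose, the force, the opening and the grip force at its end, in the units of the state.
- get_state(): the state, without advancing time (a new reading comes with each control period).
- optics.grab_frame(name): name is "scene" or "top"; returns the picture (384x512x3 uint8, red, green, blue); there is no depth.
- optics.camera_info(name): a dict with "intrinsics" (3x3 intrinsics, pixels), "extrinsics" (4x4, takes a point from camera to world coordinates). Camera axes: x right, y down, z forward; pixel columns grow to the right and rows downward; lengths in m; the calibration is good to about 2 mm. A picture is of the moment at which its call begins. camera_info takes no time and is no camera call.
- robot.close_job(): hands the job in; it is judged then, once.
The state is a dict: "clock": time; "joint_positions": joint angles; "qvel": joint speeds; "effort": joint torques, N m; "position": TCP position; "tool_rot": TCP orientation; "wrist_force": force on the tool from outside, world axes, zero at the start; "torque": the same for the moment, N m; "finger_gap": finger opening in m; "grasp_force": force on a finger pad.
Only numpy, scipy, OpenCV 4.12 (cv2) and the standard library are available. Lean on these libraries where they do the work, as an engineer would, in place of code of your own. Each camera call takes 0.05 s, during which the arm holds its last target. There are 200 camera calls.

## Working session

There is one attempt and no reset: what is moved stays moved. The work goes in short steps, Python scripts to look and compute and a tool call to move; the robot and the scene stay as the last step left them, time stands still between calls to the robot, and variables do not carry over. Pictures are saved under pics/ and viewed, at most 10 in all, crops included, and the job is handed in when it is done.

Besides the shell and the picture viewer there is one more tool, called after "Request:" by a JSON object that holds its "method" and its "body". drive_tool: Moves the arm, as the interface text tells. Its arguments: {"type":"object","properties":{"rows":{"type":"array","items":{"type":"array"}},"grip":{"type":"number"}},"required":["rows"]}

```bash
mkdir -p pics; ls
python3 - <<'E'
from workcell import get_state, optics, robot
import cv2, numpy as np
np.set_printoptions(precision=4,suppress=True)
for n in ("scene","top"):
    im=optics.grab_frame(n); cv2.imwrite(f"pics/{n}0.png",im[:,:,::-1])
    i=optics.camera_info(n); print(n,np.array(i["intrinsics"]),np.array(i["extrinsics"]))
s=get_state(); print(s["clock"],s["position"],s["tool_rot"],s["finger_gap"],robot.pinch_z)
E
```

```text
pics
scene [[404.8974   0.     260.1951]
 [  0.     404.8974 191.0672]
 [  0.       0.       1.    ]] [[-0.7159 -0.331   0.6147 -0.1363]
 [-0.698   0.3594 -0.6194  0.7527]
 [-0.016  -0.8725 -0.4883  0.5422]
 [ 0.      0.      0.      1.    ]]
top [[485.6587   0.     258.2184]
 [  0.     485.6587 189.1837]
 [  0.       0.       1.    ]] [[ 0.0296 -0.9897  0.14    0.3913]
 [-0.9991 -0.0252  0.0333  0.0877]
 [-0.0294 -0.1409 -0.9896  1.1328]
 [ 0.      0.      0.      1.    ]]
0.1 [0.2665 0.5649 0.3031] [ 0.2186  0.9758 -0.0007 -0.0001] 0.08521871206781786 0.0539
```

View pics/scene0.png

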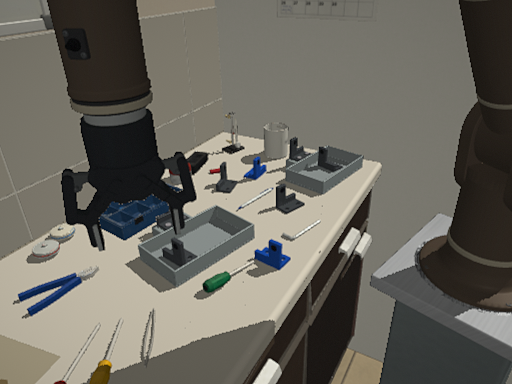

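View pics/top0.png

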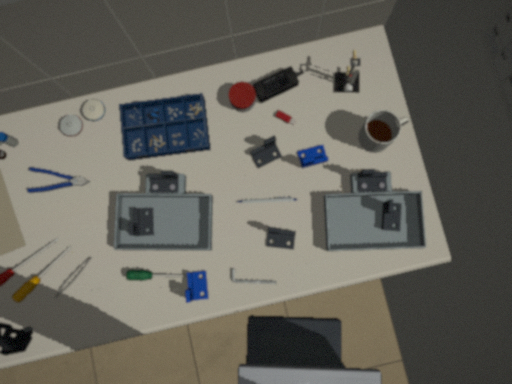

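Run:
```python
import cv2, numpy as np
t=cv2.imread("pics/top0.png")
def up(a,k): return np.clip(cv2.resize(a,None,fx=k,fy=k,interpolation=cv2.INTER_CUBIC).astype(float)**0.7*255**0.3,0,255).astype(np.uint8)
a=[up(t[y-30:y+30,x-32:x+32],4) for x,y in((265,152),(280,238),(312,156),(160,205),(385,205),(196,285))]
c=np.vstack([np.hstack(a[:3]),np.hstack(a[3:])])
cv2.imwrite("pics/crop1.png",c)
print(c.shape)
```

```text
(480, 768, 3)
```

View pics/crop1.png

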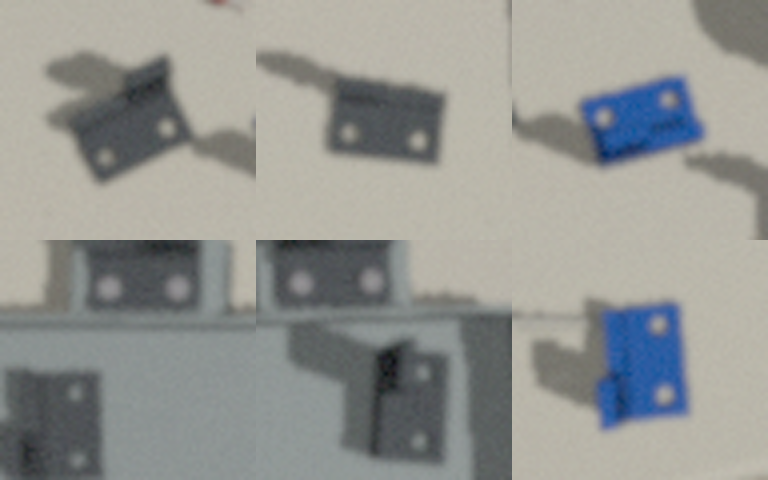

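Candidates (top view):
- Dark, loose on the worktop: (265,152), post on the right with the foot towards the viewer, so r0. (280,238), post on the left, so l0.
- Dark, in bins: (143,222) is l1, post at the near end, in the left-image bin. (391,215) is r1, post at the far end, in the right-image bin.
- Samples, screwed down: (163,183) right-hand, so the +y bin is bin_r. (371,181) left-hand, so the -y bin is bin_l.
- Blue look-alikes, ignored: (312,156) and (196,285).

The crop confirms these choices.

```bash
cat > h.py <<'E'
import cv2, numpy as np
from workcell import get_state, optics, robot
np.set_printoptions(precision=1,suppress=True)
def ray(n,px,z):
    i=optics.camera_info(n);K=np.array(i["intrinsics"]);T=np.array(i["extrinsics"])
    px=np.atleast_2d(px).astype(float)
    d=np.c_[px,np.ones(len(px))]@np.linalg.inv(K).T@T[:3,:3].T
    return (T[:3,3]+d*((z-T[2,3])/d[:,2:]))*1000
def polys(im,c,thr,k=6,eps=8,r=32):
    x0,y0=c[0]-r,c[1]-r
    g=cv2.resize(im[y0:y0+2*r,x0:x0+2*r].max(2),None,fx=k,fy=k,interpolation=cv2.INTER_CUBIC)
    m=(g<thr).astype(np.uint8)
    cs,_=cv2.findContours(m,cv2.RETR_EXTERNAL,cv2.CHAIN_APPROX_NONE)
    cs=[q for q in cs if cv2.pointPolygonTest(q,(r*k,r*k),True)>-3*k and cv2.contourArea(q)>3000]
    return [((cv2.approxPolyDP(q,eps,True)[:,0]+.5)/k-.5+[x0,y0]) for q in cs]
E
python3 - <<'E'
from h import *
im=cv2.imread("pics/top0.png")
for n,c in dict(r0=(265,152),l0=(280,238),l1=(143,222),r1=(391,215)).items():
    z=.006 if n[1]=='0' else .010
    for p in polys(im,c,78): print(n,np.c_[p,ray("top",p,z)[:,:2]].tolist() if 0 else '\n',np.c_[p,ray("top",p,z)[:,:2]])
# bins: bluish-grey vs cream
d=im[:,:,0].astype(int)-im[:,:,2]
m=((d>-4)&(im.max(2)>60)).astype(np.uint8)
m=cv2.morphologyEx(m,cv2.MORPH_CLOSE,np.ones((5,5)))
for q in cv2.findContours(m,cv2.RETR_EXTERNAL,cv2.CHAIN_APPROX_NONE)[0]:
    if cv2.contourArea(q)>3000:
        p=cv2.approxPolyDP(q,3,True)[:,0]; print('bin?\n',np.c_[p,ray("top",p,.039)[:,:2]])
c=cv2.resize(im[170:260,105:435],None,fx=2.4,fy=2.4,interpolation=cv2.INTER_CUBIC);cv2.imwrite("pics/bins.png",c)
E
```

```text
r0 
 [[273.8 136.4 678.4  92.4]
 [263.2 139.9 669.3 117.2]
 [261.4 144.2 658.7 121.2]
 [249.1 150.6 642.6 150. ]
 [257.6 166.4 604.9 128.7]
 [280.6 156.4 630.3  75.1]
 [275.1 144.8 658.2  88.7]]
l0 
 [[267.1 227.1 462.6 102.4]
 [266.9 244.9 421.5 101.7]
 [291.9 247.8 416.7  44.1]
 [293.8 231.8 453.5  40.6]]
l1 
 [[118.1 217.1 476.  451.1]
 [118.9 229.9 446.1 447. ]
 [124.1 229.2 448.  435. ]
 [129.2 233.9 437.6 422.1]
 [135.8 235.4 434.5 406.7]
 [152.9 233.6 439.9 366.8]
 [151.4 207.9 499.6 374. ]
 [129.6 207.2 499.8 425.5]
 [128.8 219.9 470.  425.5]]
r1 
 [[ 361.2  195.6  541.2 -113.7]
 [ 361.4  203.9  521.8 -114.1]
 [ 375.2  210.4  507.6 -145.8]
 [ 375.2  225.9  471.9 -145.7]
 [ 381.6  228.9  465.4 -160. ]
 [ 398.8  229.9  464.2 -199. ]
 [ 399.9  203.8  524.5 -202.4]
 [ 393.2  202.8  526.5 -187.1]
 [ 390.9  199.4  534.1 -181.9]
 [ 380.9  201.4  528.8 -158.9]
 [ 368.1  194.9  543.2 -129.5]]
bin?
 [[116.  194.  526.6 450.3]
 [115.  248.  403.8 443.8]
 [210.  248.  410.  228.8]
 [211.  196.  527.6 231.6]
 [186.  193.  533.  289.2]
 [183.  174.  576.9 298.3]
 [177.  174.  576.5 312.2]

[... 4748 characters left out ...]
.   728.7 -274.9]
 [ 431.   106.   750.  -268.5]
 [ 437.   105.   752.7 -282.3]
 [ 438.   109.   743.2 -284.3]
 [ 443.   105.   752.9 -296. ]
 [ 439.    97.   771.9 -287.3]
 [ 444.    93.   781.8 -298.9]
 [ 453.    96.   775.  -319.3]
 [ 453.    92.   784.6 -319.6]
 [ 443.    88.   793.8 -296.9]
 [ 443.    95.   776.9 -296.5]
 [ 437.    95.   776.6 -282.8]
 [ 440.    86.   798.5 -290.1]
 [ 433.    80.   812.7 -274.4]
 [ 436.    74.   827.4 -281.6]
 [ 430.    66.   846.7 -268.1]
 [ 427.    69.   839.3 -261.1]
 [ 432.    83.   805.4 -271.9]
 [ 422.    89.   790.4 -248.7]
 [ 423.    74.   826.9 -251.6]
 [ 418.    74.   826.7 -240.1]
 [ 410.    61.   858.2 -222. ]
 [ 402.    63.   853.  -203.4]]
```

View pics/bins.png

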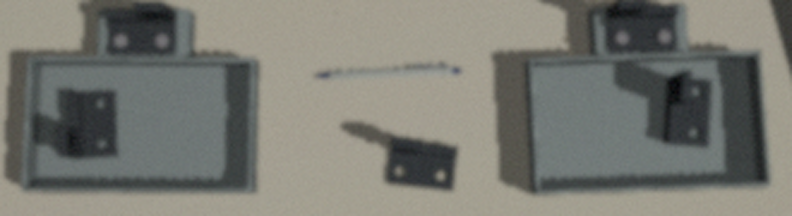

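```bash
cat >> h.py <<'E'
def holes(im,c,z,r=16,k=6):
    x0,y0=c[0]-r,c[1]-r
    g=im[y0:y0+2*r,x0:x0+2*r].max(2)
    g=cv2.resize(g,None,fx=k,fy=k,interpolation=cv2.INTER_CUBIC)
    h=cv2.morphologyEx(g,cv2.MORPH_TOPHAT,cv2.getStructuringElement(cv2.MORPH_ELLIPSE,(41,41)))
    n,_,st,ce=cv2.connectedComponentsWithStats((h>35).astype(np.uint8))
    p=[(np.array(q)+.5)/k-.5+[x0,y0] for q,s in zip(ce[1:],st[1:]) if 50<s[4]<900 and s[0]>3 and s[1]>3]
    return np.array([np.r_[q,ray("top",q,z)[0,:2]] for q in p])
E
python3 - <<'E'
from h import *
im=cv2.imread("pics/top0.png")
for n,c in dict(r0=(266,156),l0=(280,240),l1=(145,220),r1=(393,215)).items():
    print(n,holes(im,c,.006 if n[1]=='0' else .010))
    for p in polys(im,c,110 if n[1]=='0' else 68,eps=6): print(np.c_[p,ray("top",p,.006 if n[1]=='0' else .010)[:,:2]])
E
```

```text
r0 [[280.9 152.8 638.9  74.5]
 [274.3 153.6 636.8  90.1]
 [258.9 161.  618.  125.9]]
[[244.6 138.4 672.  161.7]
 [245.2 140.8 666.3 159.9]
 [253.9 144.4 657.9 139. ]
 [244.8 151.4 640.4 160.3]
 [250.8 155.9 629.8 145.7]
 [256.4 166.8 604.1 131.5]
 [259.8 166.9 603.9 123.6]
 [278.8 157.8 626.9  79.3]
 [297.4 165.8 608.8  34.9]
 [297.4 151.2 643.7  35.6]
 [296.1 151.9 642.   38.7]
 [295.6 156.2 631.5  39.7]
 [291.1 154.4 635.7  50.4]
 [282.2 155.9 631.6  71.2]
 [275.9 144.9 657.8  86.8]
 [274.1 135.6 680.4  91.7]
 [264.4 138.8 672.2 114.5]
 [253.1 134.9 681.  141.7]]
l0 [[270.7 240.8 431.1  93.3]
 [288.1 242.8 427.8  53.1]]
[[247.6 221.6 474.1 148.1]
 [247.6 223.1 470.6 148. ]
 [261.4 228.4 459.1 115.5]
 [265.4 231.2 452.8 106. ]
 [264.9 243.6 424.4 106.4]
 [266.2 245.6 419.9 103.2]
 [292.8 248.2 415.6  42.1]
 [294.4 231.1 455.1  39.1]
 [264.2 225.1 467.  109.1]
 [254.9 221.1 475.7 131.1]]
l1 [[146.4 212.9 487.6 385.1]
 [147.1 229.6 448.7 381. ]
 [148.7 235.2 435.8 376.5]]
[[118.4 218.2 473.3 450.1]
 [118.1 227.1 452.7 449.4]
 [119.4 229.2 447.7 445.9]
 [124.2 227.6 451.9 434.9]
 [130.
[... 162 characters left out ...]
2 220.6 468.4 428.9]
 [123.8 220.1 469.3 437.2]
 [120.6 217.1 476.1 445.2]]
r1 [[ 394.3  207.8  514.9 -189.4]
 [ 393.3  224.8  475.6 -186.8]
 [ 383.9  230.1  462.8 -165.4]]
[[ 361.9  196.1  540.1 -115.3]
 [ 363.6  204.9  519.6 -119.1]
 [ 366.1  205.6  518.2 -124.8]
 [ 367.9  204.2  521.4 -129. ]
 [ 368.2  206.4  516.4 -129.8]
 [ 371.2  207.1  515.1 -136.7]
 [ 370.1  204.4  521.2 -134. ]
 [ 375.8  209.6  509.5 -147. ]
 [ 376.1  224.9  474.2 -147.6]
 [ 382.1  228.8  465.8 -161.2]
 [ 398.6  228.9  466.5 -198.7]
 [ 399.8  204.2  523.4 -202. ]
 [ 393.1  203.1  525.7 -186.7]
 [ 390.1  199.8  533.2 -179.9]
 [ 380.2  202.2  526.8 -157.4]
 [ 371.4  199.2  533.3 -137.1]
 [ 367.1  195.2  542.4 -127.2]]
```

Request:
{"method": "drive_tool", "body": {"grip": 0.034, "rows": [[[0,0,0],[0,0,-0.182]],[[0,0,0],[0,0,-0.182]],[[0,0,0],[0,0,-0.182]],[[-0.0327,-0.0357,0.0166],[0,0,0]],[[-0.0327,-0.0357,0.0166],[0,0,0]],[[-0.0327,-0.0357,0.0166],[0,0,0]],[[-0.0327,-0.0357,0.0166],[0,0,0]],[[-0.0327,-0.0357,0.0166],[0,0,0]]]}}

```text
clock: 1.1
position: [0.4489, 0.4037, 0.2201]
tool_rot: [-0.053, 0.999, -0.0, -0.0]
wrist_force: [0.5, 0.1, 0.6]
finger_gap: 0.0339
grasp_force: 0.0
```

```bash
cat > go.py <<'E'
import sys, numpy as np
from workcell import get_state
from scipy.spatial.transform import Rotation as R
np.set_printoptions(precision=4,suppress=True)
s=get_state(); p=np.array(s["position"]); M=R.from_quat(s["tool_rot"]).as_matrix()
a=np.degrees(np.arctan2(M[1,1],M[0,1]))
print("t",s["clock"],"p",p,"ang",round(a,2),"tilt",M[2,2],"gap",s["finger_gap"],"gf",s["grasp_force"],"F",np.array(s["wrist_force"]))
for q in sys.argv[1:]:
    x,y,z,b=map(float,q.split(','))
    Rb=R.from_euler('z',b,degrees=True).as_matrix()@np.array([[0,1,0],[1,0,0],[0,0,-1.]])
    d=np.array([x,y,z])-p
    print("turn tool z (rad)",round(-np.radians((b-a+180)%360-180),4),"shift before turn",M.T@d,"after",Rb.T@d)
    p=np.array([x,y,z]);M=Rb;a=b
E
python3 go.py .448,.4045,.22,96 .448,.4045,.102,96 .448,.4045,.20,96 .458,-.076,.20,93.4
python3 - <<'E'
from h import *
im=cv2.cvtColor(optics.grab_frame("scene"),cv2.COLOR_RGB2BGR)
cv2.imwrite("pics/s1.png",cv2.resize(im[150:310,60:300],None,fx=3,fy=3,interpolation=cv2.INTER_CUBIC))
E
```

```text
t 1.1 p [0.4489 0.4037 0.2201] ang 96.04 tilt -0.9999999139372949 gap 0.03392296245531956 gf 0.0 F [0.4958 0.1193 0.5631]
turn tool z (rad) 0.0006 shift before turn [0.0008 0.0009 0.0001] after [0.0008 0.0009 0.0001]
turn tool z (rad) -0.0 shift before turn [0.    0.    0.118] after [0.    0.    0.118]
turn tool z (rad) -0.0 shift before turn [ 0.     0.    -0.098] after [ 0.     0.    -0.098]
turn tool z (rad) 0.0454 shift before turn [ 0.0403 -0.4789  0.    ] after [ 0.0185 -0.4802  0.    ]
```

View pics/s1.png

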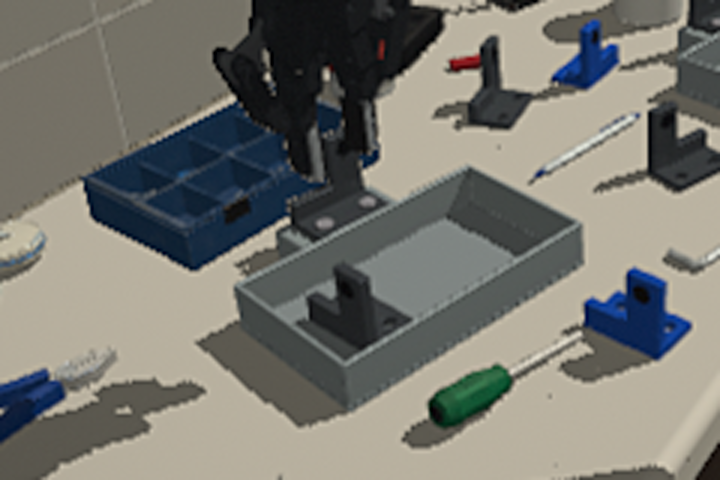

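Request:
{"method": "drive_tool", "body": {"rows": [[[0.001,0.001,0.03],[0,0,0]],[[0,0,0.03],[0,0,0]],[[0,0,0.02],[0,0,0]],[[0,0,0.018],[0,0,0]],[[0,0,0.018],[0,0,0]],[[0,0,0],[0,0,0]]]}}

```text
clock: 1.9
position: [0.4463, 0.4053, 0.1034]
tool_rot: [-0.053, 0.999, -0.001, -0.001]
wrist_force: [1.0, 0.5, 1.2]
finger_gap: 0.0342
grasp_force: 0.0
```

The picture shows l1 in bin_r with its post at crop (350,290), at the near end, and the gripper above it. The fingers now straddle the post with no contact, so I'm closing.

Request:
{"method": "drive_tool", "body": {"grip": 0.0, "rows": [[[0,0,0],[0,0,0]],[[0,0,0],[0,0,0]],[[0,0,0],[0,0,0]],[[0,0,0],[0,0,0]]]}}

```text
clock: 2.4
position: [0.4471, 0.406, 0.1056]
tool_rot: [-0.053, 0.999, 0.0, 0.0]
wrist_force: [-0.5, -0.5, 3.8]
finger_gap: 0.0086
grasp_force: 61.3
```

Request:
{"method": "drive_tool", "body": {"rows": [[[0,0,-0.01],[0,0,0]],[[0,0,-0.02],[0,0,0]],[[0,0,-0.035],[0,0,0]],[[0,0,-0.035],[0,0,0]],[[0,0,0],[0,0,0]]]}}

```text
clock: 3.02
position: [0.448, 0.4068, 0.2084]
tool_rot: [-0.052, 0.999, 0.002, 0.002]
wrist_force: [-0.8, -0.3, -1.2]
finger_gap: 0.0089
grasp_force: 60.9
```

```bash
python3 go.py .458,-.076,.2,93.4
python3 - <<'E'
from h import *
im=cv2.cvtColor(optics.grab_frame("scene"),cv2.COLOR_RGB2BGR)
cv2.imwrite("pics/s2.png",cv2.resize(im[150:310,60:300],None,fx=3,fy=3,interpolation=cv2.INTER_CUBIC))
E
```

```text
t 3.025 p [0.448  0.4068 0.2084] ang 96.01 tilt -0.9999830164876911 gap 0.008913472784866894 gf 60.88664174079895 F [-0.7931 -0.3243 -1.1782]
turn tool z (rad) 0.0456 shift before turn [ 0.0407 -0.4812  0.0064] after [ 0.0187 -0.4826  0.0084]
```

View pics/s2.png

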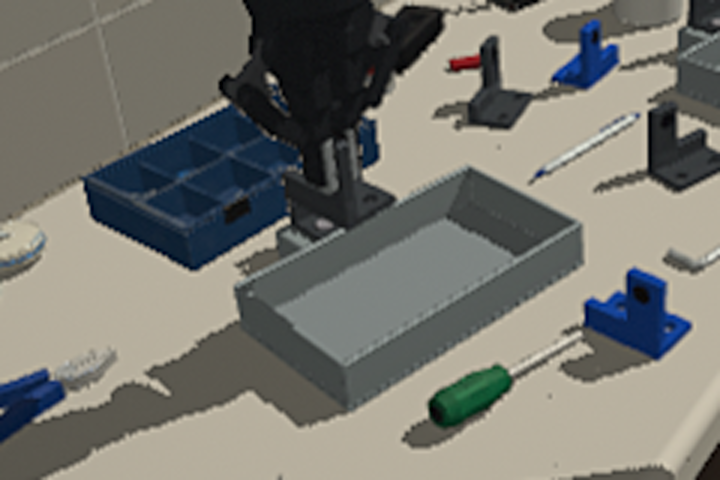

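l1 hangs level in the gripper and bin_r is empty. Carrying it to bin_l.

Request:
{"method": "drive_tool", "body": {"rows": [[[0,-0.02,0],[0,0,0.0456]],[[0.002,-0.05,0],[0,0,0]],[[0.002,-0.05,0],[0,0,0]],[[0.002,-0.05,0],[0,0,0]],[[0.002,-0.05,0],[0,0,0]],[[0.002,-0.05,0],[0,0,0]],[[0.002,-0.05,0],[0,0,0]],[[0.002,-0.05,0],[0,0,0]]]}}

```text
clock: 4.08
position: [0.4543, 0.0326, 0.2039]
tool_rot: [-0.028, 1.0, -0.0, -0.001]
wrist_force: [1.3, 0.6, -1.3]
finger_gap: 0.0093
grasp_force: 60.8
```

Request:
{"method": "drive_tool", "body": {"rows": [[[0.002,-0.05,0],[0,0,0]],[[0.002,-0.04,0],[0,0,0]],[[0,-0.022,0],[0,0,0]],[[0,0,0],[0,0,0]],[[0,0,0],[0,0,0]]]}}

```text
clock: 4.7
position: [0.4576, -0.0761, 0.2042]
tool_rot: [-0.029, 1.0, 0.0, -0.001]
wrist_force: [-0.1, -0.0, -0.7]
finger_gap: 0.0089
grasp_force: 60.8
```

```bash
python3 go.py .458,-.076,.112,93.4
```

```text
t 4.7 p [ 0.4576 -0.0761  0.2042] ang 93.35 tilt -0.9999984486076321 gap 0.008877896941217654 gf 60.824822187423706 F [-0.076  -0.0076 -0.6734]
turn tool z (rad) -0.0008 shift before turn [-0.0005  0.0001  0.0922] after [-0.0004  0.0001  0.0922]
```

Request:
{"method": "drive_tool", "body": {"rows": [[[0,0,0.03],[0,0,0]],[[0,0,0.03],[0,0,0]],[[0,0,0.02],[0,0,0]],[[0,0,0.01],[0,0,0]],[[0,0,0.003],[0,0,0]],[[0,0,0],[0,0,0]]]}}

```text
clock: 5.45
position: [0.4588, -0.0761, 0.1122]
tool_rot: [-0.03, 1.0, 0.0, 0.0]
wrist_force: [-0.1, 0.1, -0.3]
finger_gap: 0.0091
grasp_force: 60.8
```

Request:
{"method": "drive_tool", "body": {"rows": [[[0,0,0.0025],[0,0,0]],[[0,0,0.0015],[0,0,0]],[[0,0,0],[0,0,0]],[[0,0,0],[0,0,0]]]}}

```text
clock: 5.95
position: [0.4586, -0.0764, 0.108]
tool_rot: [-0.03, 1.0, 0.0, 0.0]
wrist_force: [-1.1, 0.6, -2.0]
finger_gap: 0.0091
grasp_force: 60.8
```

Request:
{"method": "drive_tool", "body": {"rows": [[[0,0,0.0015],[0,0,0]],[[0,0,0],[0,0,0]]]}}

```text
clock: 6.2
position: [0.4585, -0.0763, 0.1063]
tool_rot: [-0.03, 1.0, 0.0, -0.0]
wrist_force: [0.8, 0.1, -1.2]
finger_gap: 0.0091
grasp_force: 60.8
```

Request:
{"method": "drive_tool", "body": {"rows": [[[0,0,0.0015],[0,0,0]],[[0,0,0],[0,0,0]]]}}

```text
clock: 6.45
position: [0.4586, -0.0763, 0.1055]
tool_rot: [-0.03, 1.0, 0.0, 0.0]
wrist_force: [-3.9, -0.3, 10.0]
finger_gap: 0.0089
grasp_force: 62.4
```

Request:
{"method": "drive_tool", "body": {"grip": 0.034, "rows": [[[0,0,0],[0,0,0]],[[0,0,0],[0,0,0]],[[0,0,0],[0,0,0]]]}}

```text
clock: 6.82
position: [0.4585, -0.0763, 0.1048]
tool_rot: [-0.03, 1.0, 0.0, -0.0]
wrist_force: [0.2, 0.0, 0.3]
finger_gap: 0.0342
grasp_force: 0.0
```

Request:
{"method": "drive_tool", "body": {"rows": [[[0,0,-0.02],[0,0,0]],[[0,0,-0.04],[0,0,0]],[[0,0,-0.04],[0,0,0]],[[0,0,0],[0,0,0]]]}}

```text
clock: 7.32
position: [0.4601, -0.0765, 0.2075]
tool_rot: [-0.03, 1.0, -0.0, 0.003]
wrist_force: [0.6, 0.9, -0.4]
finger_gap: 0.0342
grasp_force: 0.0
```

```bash
python3 go.py .5148,-.1658,.2,86.2 .5148,-.1658,.105,86.2
python3 - <<'E'
from h import *
im=cv2.cvtColor(optics.grab_frame("scene"),cv2.COLOR_RGB2BGR)
cv2.imwrite("pics/s3.png",cv2.resize(im[110:230,200:400],None,fx=4,fy=4,interpolation=cv2.INTER_CUBIC))
E
```

```text
t 7.325 p [ 0.4601 -0.0765  0.2075] ang 93.41 tilt -0.9999840160058187 gap 0.03421028030293058 gf 0.0 F [ 0.6234  0.8527 -0.3645]
turn tool z (rad) 0.1258 shift before turn [-0.0492 -0.0924  0.0078] after [-0.0605 -0.0855  0.0075]
turn tool z (rad) -0.0 shift before turn [0.    0.    0.095] after [0.    0.    0.095]
```

View pics/s3.png

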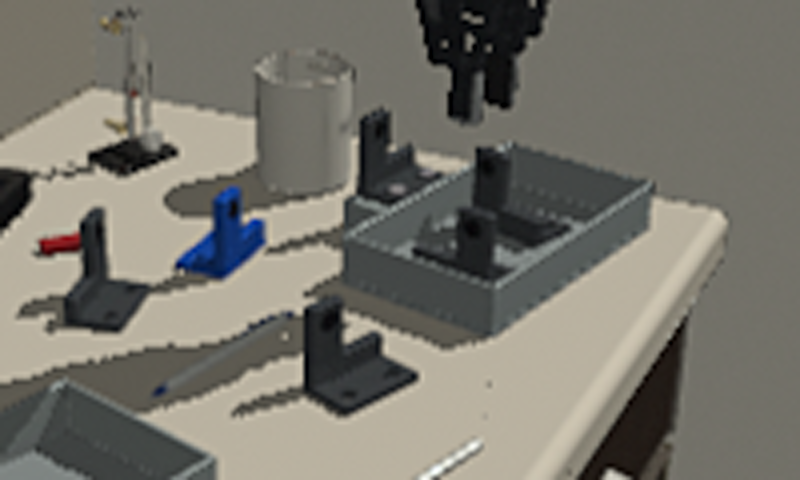

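l1 stands at crop (475,240) in bin_l, upright beside r1 at (490,180). Bin_l's sample has its post on the left, so it is the left-hand one. Next is r1.

Request:
{"method": "drive_tool", "body": {"rows": [[[-0.03,-0.04,0],[0,0,0.126]],[[-0.03,-0.045,0.007],[0,0,0]],[[0,0,0],[0,0,0]],[[0,0,0],[0,0,0]]]}}

```text
clock: 7.88
position: [0.5169, -0.1609, 0.1963]
tool_rot: [0.033, 0.999, 0.0, -0.002]
wrist_force: [-0.8, 0.4, -0.3]
finger_gap: 0.034
grasp_force: 0.0
```

```bash
python3 go.py .5148,-.1658,.105,86.2
```

```text
t 7.875 p [ 0.5169 -0.1609  0.1963] ang 86.18 tilt -0.9999951209293195 gap 0.03395653017215351 gf 0.0 F [-0.774   0.3697 -0.2856]
turn tool z (rad) -0.0003 shift before turn [ 0.0015 -0.0051  0.0913] after [ 0.0018 -0.005   0.0913]
```

Request:
{"method": "drive_tool", "body": {"rows": [[[0.002,-0.005,0.02],[0,0,0]],[[0,0,0.025],[0,0,0]],[[0,0,0.02],[0,0,0]],[[0,0,0.015],[0,0,0]],[[0,0,0.011],[0,0,0]],[[0,0,0],[0,0,0]]]}}

```text
clock: 8.62
position: [0.5151, -0.1658, 0.1063]
tool_rot: [0.033, 0.999, 0.0, -0.001]
wrist_force: [-0.5, -0.6, 0.1]
finger_gap: 0.034
grasp_force: 0.0
```

Request:
{"method": "drive_tool", "body": {"grip": 0.0, "rows": [[[0,0,0],[0,0,0]],[[0,0,0],[0,0,0]],[[0,0,0],[0,0,0]],[[0,0,0],[0,0,0]]]}}

```text
clock: 9.12
position: [0.5159, -0.1664, 0.1074]
tool_rot: [0.033, 0.999, -0.0, 0.001]
wrist_force: [0.2, 0.0, 4.2]
finger_gap: 0.0086
grasp_force: 61.5
```

Request:
{"method": "drive_tool", "body": {"rows": [[[0,0,-0.01],[0,0,0]],[[0,0,-0.02],[0,0,0]],[[0,0,-0.035],[0,0,0]],[[0,0,-0.035],[0,0,0]],[[0,0,0],[0,0,0]]]}}

```text
clock: 9.75
position: [0.5167, -0.1666, 0.2098]
tool_rot: [0.033, 0.999, -0.0, 0.003]
wrist_force: [-0.1, -0.6, -2.8]
finger_gap: 0.0093
grasp_force: 60.9
```

```bash
python3 go.py .483,.400,.204,91
```

```text
t 9.75 p [ 0.5167 -0.1666  0.2098] ang 86.19 tilt -0.9999869075058299 gap 0.009257837030165398 gf 60.85418343544006 F [-0.1418 -0.5517 -2.8027]
turn tool z (rad) -0.084 shift before turn [0.0714 0.5631 0.0051] after [0.0238 0.5671 0.0058]
```

Request:
{"method": "drive_tool", "body": {"rows": [[[0.002,0.02,0],[0,0,-0.084]],[[0.002,0.05,0],[0,0,0]],[[0.002,0.05,0],[0,0,0]],[[0.002,0.05,0],[0,0,0]],[[0.002,0.05,0],[0,0,0]],[[0.002,0.05,0],[0,0,0]],[[0.002,0.05,0],[0,0,0]],[[0.002,0.05,0],[0,0,0]]]}}

```text
clock: 10.75
position: [0.4927, 0.2061, 0.2055]
tool_rot: [-0.011, 1.0, -0.0, -0.001]
wrist_force: [0.5, -0.5, -2.1]
finger_gap: 0.0093
grasp_force: 60.7
```

Request:
{"method": "drive_tool", "body": {"rows": [[[0.002,0.05,0],[0,0,0]],[[0.002,0.05,0],[0,0,0]],[[0.002,0.05,0],[0,0,0]],[[0.002,0.04,0],[0,0,0]],[[0,0,0],[0,0,0]],[[0,0,0],[0,0,0]]]}}

```text
clock: 11.5
position: [0.482, 0.393, 0.2053]
tool_rot: [-0.01, 1.0, -0.001, -0.001]
wrist_force: [-0.2, -0.1, -3.0]
finger_gap: 0.0095
grasp_force: 60.7
```

```bash
python3 go.py .483,.400,.109,91
```

```text
t 11.5 p [0.482  0.393  0.2053] ang 91.16 tilt -0.9999948112375497 gap 0.009507721181279462 gf 60.70741295814514 F [-0.1768 -0.0599 -2.9587]
turn tool z (rad) 0.0028 shift before turn [-0.0013  0.0072  0.0963] after [-0.0011  0.0069  0.0963]
```

Request:
{"method": "drive_tool", "body": {"rows": [[[-0.001,0.007,0.03],[0,0,0]],[[0,0,0.03],[0,0,0]],[[0,0,0.02],[0,0,0]],[[0,0,0.012],[0,0,0]],[[0,0,0.003],[0,0,0]],[[0,0,0],[0,0,0]]]}}

```text
clock: 12.25
position: [0.4846, 0.4005, 0.1124]
tool_rot: [-0.009, 1.0, 0.0, 0.0]
wrist_force: [0.5, -0.5, -1.4]
finger_gap: 0.0089
grasp_force: 60.7
```

Request:
{"method": "drive_tool", "body": {"rows": [[[0,0,0.0015],[0,0,0]],[[0,0,0],[0,0,0]]]}}

```text
clock: 12.5
position: [0.4843, 0.4006, 0.1109]
tool_rot: [-0.009, 1.0, 0.0, 0.0]
wrist_force: [-0.1, 0.4, -2.1]
finger_gap: 0.0091
grasp_force: 60.7
```

Request:
{"method": "drive_tool", "body": {"rows": [[[0,0,0.001],[0,0,0]],[[0,0,0],[0,0,0]]]}}

```text
clock: 12.75
position: [0.4842, 0.4004, 0.1094]
tool_rot: [-0.009, 1.0, 0.0, 0.0]
wrist_force: [0.1, 0.9, -1.3]
finger_gap: 0.009
grasp_force: 60.7
```

Request:
{"method": "drive_tool", "body": {"rows": [[[0,0,0.0015],[0,0,0]],[[0,0,0],[0,0,0]]]}}

```text
clock: 13.0
position: [0.4841, 0.4003, 0.1077]
tool_rot: [-0.009, 1.0, -0.0, -0.0]
wrist_force: [0.4, -0.2, -2.3]
finger_gap: 0.0089
grasp_force: 60.7
```

Request:
{"method": "drive_tool", "body": {"rows": [[[0,0,0.001],[0,0,0]],[[0,0,0],[0,0,0]]]}}

```text
clock: 13.25
position: [0.4843, 0.4005, 0.1075]
tool_rot: [-0.009, 1.0, 0.0, 0.0]
wrist_force: [-1.6, -1.4, 5.3]
finger_gap: 0.0092
grasp_force: 61.6
```

Request:
{"method": "drive_tool", "body": {"grip": 0.034, "rows": [[[0,0,0],[0,0,0]],[[0,0,0],[0,0,0]],[[0,0,0],[0,0,0]]]}}

```text
clock: 13.62
position: [0.4843, 0.4004, 0.1068]
tool_rot: [-0.009, 1.0, 0.0, 0.0]
wrist_force: [0.3, -0.2, -0.5]
finger_gap: 0.0338
grasp_force: 0.0
```

Request:
{"method": "drive_tool", "body": {"rows": [[[0,0,-0.02],[0,0,0]],[[0,0,-0.04],[0,0,0]],[[0,0,-0.04],[0,0,0.14]],[[0,0,0],[0,0,0.16]],[[0,0,0],[0,0,0.16]],[[0,0,0],[0,0,0.16]],[[0,0,0],[0,0,0.16]],[[0,0,0],[0,0,0.16]]]}}

```text
clock: 14.62
position: [0.4843, 0.4006, 0.2085]
tool_rot: [0.447, 0.894, 0.001, 0.0]
wrist_force: [-0.2, 0.7, -0.2]
finger_gap: 0.0341
grasp_force: 0.0
```

```bash
python3 go.py .6565,.1015,.2,27
```

```text
t 14.625 p [0.4843 0.4006 0.2085] ang 36.85 tilt -0.9999986656452448 gap 0.03408317843680699 gf 0.0 F [-0.1655  0.695  -0.1591]
turn tool z (rad) 0.1719 shift before turn [-0.3426 -0.0417  0.0082] after [-0.3447  0.0176  0.0085]
```

Request:
{"method": "drive_tool", "body": {"rows": [[[0,0,0],[0,0,0.172]],[[-0.049,0.0025,0.001],[0,0,0]],[[-0.049,0.0025,0.001],[0,0,0]],[[-0.049,0.0025,0.001],[0,0,0]],[[-0.049,0.0025,0.001],[0,0,0]],[[-0.049,0.0025,0.001],[0,0,0]],[[-0.049,0.0025,0.001],[0,0,0]],[[-0.049,0.0025,0.001],[0,0,0]]]}}

```text
clock: 15.62
position: [0.658, 0.1025, 0.2016]
tool_rot: [0.52, 0.854, 0.001, 0.0]
wrist_force: [0.3, -0.3, 0.3]
finger_gap: 0.0337
grasp_force: 0.0
```

Request:
{"method": "drive_tool", "body": {"rows": [[[0,0,0],[0,0,0]],[[0,0,0],[0,0,0]]]}}

```text
clock: 15.88
position: [0.657, 0.1041, 0.2008]
tool_rot: [0.52, 0.854, 0.001, -0.0]
wrist_force: [-0.1, 0.8, 0.1]
finger_gap: 0.0336
grasp_force: 0.0
```

```bash
python3 go.py .6565,.1015,.103,27;  python3 - <<'E'
from h import *
a=cv2.cvtColor(optics.grab_frame("scene"),cv2.COLOR_RGB2BGR)
b=cv2.cvtColor(optics.grab_frame("top"),cv2.COLOR_RGB2BGR)
u=lambda i,k:cv2.resize(i,None,fx=k,fy=k,interpolation=cv2.INTER_CUBIC)
cv2.imwrite("pics/s4.png",np.hstack([u(a[120:270,130:330],2),u(b[120:270,100:300],2)]))
E
```

```text
t 15.875 p [0.657  0.1041 0.2008] ang 27.29 tilt -0.9999991158091562 gap 0.03364339607315263 gf 0.0 F [-0.0848  0.7962  0.1103]
turn tool z (rad) 0.0051 shift before turn [-0.0022 -0.0018  0.0978] after [-0.0021 -0.0017  0.0978]
```

View pics/s4.png

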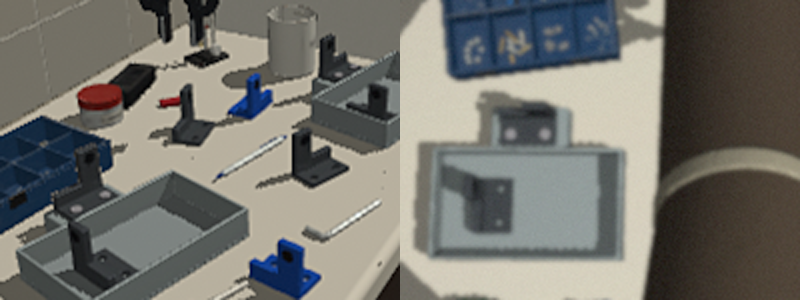

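r1 stands in bin_r at crop (85,255), same shape as the sample at (90,190). r0 at (185,120) is still in place, so I'm descending on it.

Request:
{"method": "drive_tool", "body": {"rows": [[[-0.002,-0.002,0.03],[0,0,0]],[[0,0,0.03],[0,0,0]],[[0,0,0.02],[0,0,0]],[[0,0,0.01],[0,0,0]],[[0,0,0.008],[0,0,0]],[[0,0,0],[0,0,0]]]}}

```text
clock: 16.73
position: [0.6562, 0.101, 0.1019]
tool_rot: [0.52, 0.854, -0.0, -0.0]
wrist_force: [0.6, -0.2, -0.0]
finger_gap: 0.0339
grasp_force: 0.0
```

Request:
{"method": "drive_tool", "body": {"grip": 0.0, "rows": [[[0,0,0],[0,0,0]],[[0,0,0],[0,0,0]],[[0,0,0],[0,0,0]],[[0,0,0],[0,0,0]]]}}

```text
clock: 17.23
position: [0.6569, 0.101, 0.1028]
tool_rot: [0.52, 0.854, 0.001, 0.001]
wrist_force: [0.7, 0.5, 5.6]
finger_gap: 0.0093
grasp_force: 59.4
```

Request:
{"method": "drive_tool", "body": {"rows": [[[0,0,-0.01],[0,0,0]],[[0,0,-0.02],[0,0,0]],[[0,0,-0.035],[0,0,0]],[[0,0,-0.035],[0,0,0]],[[0,0,0],[0,0,0]]]}}

```text
clock: 17.85
position: [0.6579, 0.1009, 0.2064]
tool_rot: [0.52, 0.854, 0.002, 0.002]
wrist_force: [-0.4, 0.1, -2.0]
finger_gap: 0.009
grasp_force: 58.6
```

```bash
python3 go.py .4845,.3103,.204,91
```

```text
t 17.85 p [0.6579 0.1009 0.2064] ang 27.28 tilt -0.9999787792429803 gap 0.008995928973225122 gf 58.599733114242554 F [-0.4418  0.064  -1.9616]
turn tool z (rad) -1.1121 shift before turn [ 0.2656 -0.0581  0.0016] after [0.1697 0.2124 0.0024]
```

Request:
{"method": "drive_tool", "body": {"rows": [[[0,0,-0.01],[0,0,-0.159]],[[0,0,0],[0,0,-0.159]],[[0,0,0],[0,0,-0.159]],[[0,0,0],[0,0,-0.159]],[[0,0,0],[0,0,-0.159]],[[0,0,0],[0,0,-0.159]],[[0,0,0],[0,0,-0.158]],[[0,0,0],[0,0,0]]]}}

```text
clock: 18.85
position: [0.6558, 0.1006, 0.2116]
tool_rot: [-0.008, 1.0, 0.0, -0.0]
wrist_force: [-0.4, 0.2, -1.7]
finger_gap: 0.0093
grasp_force: 58.5
```

Request:
{"method": "drive_tool", "body": {"rows": [[[0.028,0.035,0],[0,0,0]],[[0.028,0.035,0],[0,0,0]],[[0.028,0.035,0],[0,0,0]],[[0.028,0.035,0],[0,0,0]],[[0.028,0.035,0],[0,0,0]],[[0.028,0.035,0],[0,0,0]],[[0,0,0],[0,0,0]],[[0,0,0],[0,0,0]]]}}

```text
clock: 19.85
position: [0.4847, 0.3076, 0.2119]
tool_rot: [-0.008, 1.0, -0.0, 0.0]
wrist_force: [0.1, -0.5, -1.3]
finger_gap: 0.009
grasp_force: 58.6
```

```bash
python3 go.py .4845,.3103,.109,91
```

```text
t 19.85 p [0.4847 0.3076 0.2119] ang 90.88 tilt -0.9999998313627683 gap 0.009035891137041098 gf 58.561615347862244 F [ 0.1223 -0.505  -1.3436]
turn tool z (rad) -0.002 shift before turn [0.0001 0.0028 0.1029] after [0.0001 0.0027 0.1029]
```

Request:
{"method": "drive_tool", "body": {"rows": [[[0,0.002,0.03],[0,0,0]],[[0,0,0.03],[0,0,0]],[[0,0,0.025],[0,0,0]],[[0,0,0.012],[0,0,0]],[[0,0,0.005],[0,0,0]],[[0,0,0],[0,0,0]]]}}

```text
clock: 20.6
position: [0.485, 0.3098, 0.1103]
tool_rot: [-0.008, 1.0, 0.0, 0.0]
wrist_force: [-0.2, 0.1, -0.2]
finger_gap: 0.0092
grasp_force: 58.7
```

Request:
{"method": "drive_tool", "body": {"rows": [[[0,0,0.0015],[0,0,0]],[[0,0,0],[0,0,0]]]}}

```text
clock: 20.85
position: [0.4847, 0.3101, 0.109]
tool_rot: [-0.009, 1.0, 0.0, 0.0]
wrist_force: [0.6, -0.8, -1.5]
finger_gap: 0.0091
grasp_force: 58.7
```

Request:
{"method": "drive_tool", "body": {"rows": [[[0,0,0.001],[0,0,0]],[[0,0,0],[0,0,0]]]}}

```text
clock: 21.1
position: [0.4845, 0.31, 0.1075]
tool_rot: [-0.009, 1.0, 0.0, 0.0]
wrist_force: [-0.0, -0.0, -1.9]
finger_gap: 0.0087
grasp_force: 58.7
```

Request:
{"method": "drive_tool", "body": {"rows": [[[0,0,0.001],[0,0,0]],[[0,0,0],[0,0,0]]]}}

```text
clock: 21.35
position: [0.4846, 0.31, 0.1068]
tool_rot: [-0.009, 1.0, 0.0, 0.0]
wrist_force: [-1.7, -1.1, 3.7]
finger_gap: 0.0092
grasp_force: 59.2
```

Request:
{"method": "drive_tool", "body": {"rows": [[[0,0,0.001],[0,0,0]],[[0,0,0],[0,0,0]]]}}

```text
clock: 21.6
position: [0.4846, 0.3101, 0.1067]
tool_rot: [-0.009, 1.0, 0.0, 0.0]
wrist_force: [-2.9, -2.9, 13.2]
finger_gap: 0.0091
grasp_force: 60.9
```

Request:
{"method": "drive_tool", "body": {"grip": 0.034, "rows": [[[0,0,0],[0,0,0]],[[0,0,0],[0,0,0]],[[0,0,0],[0,0,0]]]}}

```text
clock: 21.98
position: [0.4845, 0.3098, 0.1051]
tool_rot: [-0.009, 1.0, -0.0, -0.0]
wrist_force: [-1.1, 0.3, -0.1]
finger_gap: 0.0339
grasp_force: 0.0
```

Request:
{"method": "drive_tool", "body": {"rows": [[[0,0,-0.02],[0,0,0]],[[0,0,-0.04],[0,0,0]],[[0,0,-0.04],[0,0,0.16]],[[0,0,0],[0,0,0.18]],[[0,0,0],[0,0,0.18]],[[0,0,0],[0,0,0.18]],[[0,0,0],[0,0,0.18]],[[0,0,0],[0,0,0.18]]]}}

```text
clock: 22.98
position: [0.4844, 0.3099, 0.2052]
tool_rot: [0.5, 0.866, -0.0, -0.0]
wrist_force: [0.7, -0.1, 0.5]
finger_gap: 0.0341
grasp_force: 0.0
```

```bash
python3 go.py .455,.0885,.2,-4.8
```

```text
t 22.975 p [0.4844 0.3099 0.2052] ang 29.94 tilt -0.9999999614067674 gap 0.0341450967147556 gf 0.0 F [ 0.7202 -0.1203  0.5256]
turn tool z (rad) 0.6064 shift before turn [-0.1772 -0.136   0.0052] after [-0.2231 -0.0108  0.0052]
```

Request:
{"method": "drive_tool", "body": {"rows": [[[0,0,0],[0,0,0.152]],[[0,0,0],[0,0,0.152]],[[0,0,0],[0,0,0.152]],[[0,0,0],[0,0,0.151]],[[-0.055,-0.0027,0.001],[0,0,0]],[[-0.055,-0.0027,0.001],[0,0,0]],[[-0.055,-0.0027,0.001],[0,0,0]],[[-0.055,-0.0027,0.001],[0,0,0]]]}}

```text
clock: 23.98
position: [0.4561, 0.0899, 0.2014]
tool_rot: [0.734, 0.679, 0.0, 0.0]
wrist_force: [0.4, 1.0, -0.0]
finger_gap: 0.0337
grasp_force: 0.0
```

Request:
{"method": "drive_tool", "body": {"rows": [[[0,0,0],[0,0,0]],[[0,0,0],[0,0,0]]]}}

```text
clock: 24.22
position: [0.4567, 0.092, 0.2015]
tool_rot: [0.734, 0.679, 0.0, -0.0]
wrist_force: [0.8, 0.1, 0.1]
finger_gap: 0.0342
grasp_force: 0.0
```

```bash
python3 go.py .455,.0885,.102,-4.8;  python3 - <<'E'
from h import *
a=cv2.cvtColor(optics.grab_frame("scene"),cv2.COLOR_RGB2BGR)
b=cv2.cvtColor(optics.grab_frame("top"),cv2.COLOR_RGB2BGR)
u=lambda i,k:cv2.resize(i,None,fx=k,fy=k,interpolation=cv2.INTER_CUBIC)
cv2.imwrite("pics/s5.png",np.hstack([u(a[120:270,130:330],2),u(b[150:300,100:300],2)]))
E
```

```text
t 24.225 p [0.4567 0.092  0.2015] ang -4.51 tilt -0.999999684056973 gap 0.034177226965168624 gf 0.0 F [0.7794 0.1437 0.1379]
turn tool z (rad) 0.005 shift before turn [-0.0037 -0.0015  0.0995] after [-0.0036 -0.0014  0.0995]
```

View pics/s5.png

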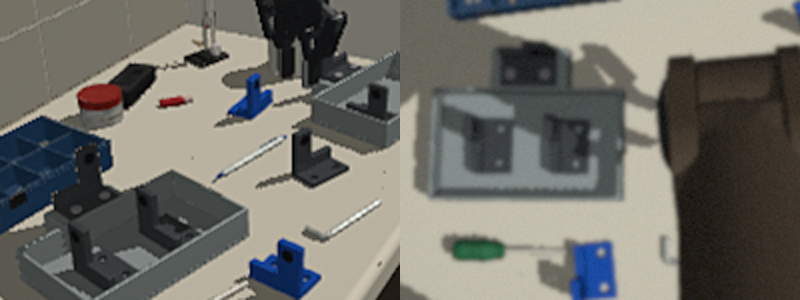

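Both right-hand brackets stand in bin_r, at crop (480,145) and (560,145). l0 is untouched, so I'm descending on it.

Request:
{"method": "drive_tool", "body": {"rows": [[[-0.0035,-0.0015,0.03],[0,0,0]],[[0,0,0.03],[0,0,0]],[[0,0,0.02],[0,0,0]],[[0,0,0.01],[0,0,0]],[[0,0,0.009],[0,0,0]],[[0,0,0],[0,0,0]]]}}

```text
clock: 25.08
position: [0.4547, 0.0883, 0.1022]
tool_rot: [0.734, 0.679, -0.0, -0.0]
wrist_force: [-0.4, 0.5, -0.4]
finger_gap: 0.0343
grasp_force: 0.0
```

Request:
{"method": "drive_tool", "body": {"grip": 0.0, "rows": [[[0,0,0],[0,0,0]],[[0,0,0],[0,0,0]],[[0,0,0],[0,0,0]],[[0,0,0],[0,0,0]]]}}

```text
clock: 25.58
position: [0.455, 0.0882, 0.103]
tool_rot: [0.734, 0.679, 0.001, 0.0]
wrist_force: [-1.1, 0.6, 5.7]
finger_gap: 0.0094
grasp_force: 59.1
```

Request:
{"method": "drive_tool", "body": {"rows": [[[0,0,-0.01],[0,0,0]],[[0,0,-0.02],[0,0,0]],[[0,0,-0.04],[0,0,0]],[[0,0,-0.04],[0,0,0]],[[0,0,0],[0,0,0]]]}}

```text
clock: 26.2
position: [0.4561, 0.0884, 0.2152]
tool_rot: [0.734, 0.679, 0.003, 0.001]
wrist_force: [0.5, 0.1, -2.7]
finger_gap: 0.0091
grasp_force: 58.7
```

```bash
python3 -c "
import numpy as np
a=np.radians(3.4);print(480+18*np.cos(a)+61*np.sin(a),-136+18*np.sin(a)-61*np.cos(a))"; python3 go.py .5016,-.1958,.21,-86.6
```

```text
501.5860056907614 -195.82511477898237
t 26.2 p [0.4561 0.0884 0.2152] ang -4.51 tilt -0.9999831173182927 gap 0.009065886686636094 gf 58.72851312160492 F [ 0.5375  0.0974 -2.6932]
turn tool z (rad) 1.4328 shift before turn [-0.2797  0.0677  0.0048] after [0.0286 0.2864 0.0052]
```

Request:
{"method": "drive_tool", "body": {"rows": [[[0,0,0],[0,0,0.179]],[[0,0,0],[0,0,0.179]],[[0,0,0],[0,0,0.179]],[[0,0,0],[0,0,0.179]],[[0,0,0],[0,0,0.179]],[[0,0,0],[0,0,0.179]],[[0,0,0],[0,0,0.179]],[[0,0,0],[0,0,0.179]]]}}

```text
clock: 27.2
position: [0.454, 0.0879, 0.2116]
tool_rot: [1.0, 0.027, -0.001, 0.0]
wrist_force: [0.4, -0.2, -0.7]
finger_gap: 0.0088
grasp_force: 58.6
```

Request:
{"method": "drive_tool", "body": {"rows": [[[0.0048,0.0477,0],[0,0,0]],[[0.0048,0.0477,0],[0,0,0]],[[0.0048,0.0477,0],[0,0,0]],[[0.0048,0.0477,0],[0,0,0]],[[0.0048,0.0477,0],[0,0,0]],[[0.0048,0.0477,0],[0,0,0]],[[0,0,0],[0,0,0]],[[0,0,0],[0,0,0]]]}}

```text
clock: 28.2
position: [0.5, -0.1954, 0.2114]
tool_rot: [1.0, 0.03, -0.001, -0.0]
wrist_force: [0.3, 1.0, -1.8]
finger_gap: 0.0094
grasp_force: 59.0
```

```bash
python3 go.py .5016,-.1958,.111,-86.6
```

```text
t 28.2 p [ 0.5    -0.1954  0.2114] ang -86.59 tilt -0.9999977749362591 gap 0.00935801342721372 gf 59.013251066207886 F [ 0.2921  1.0237 -1.8408]
turn tool z (rad) 0.0003 shift before turn [0.0018 0.0006 0.1004] after [0.0016 0.0005 0.1004]
```

Request:
{"method": "drive_tool", "body": {"rows": [[[0.001,0,0.03],[0,0,0]],[[0,0,0.03],[0,0,0]],[[0,0,0.025],[0,0,0]],[[0,0,0.012],[0,0,0]],[[0,0,0.003],[0,0,0]],[[0,0,0],[0,0,0]]]}}

```text
clock: 28.95
position: [0.502, -0.1955, 0.1129]
tool_rot: [1.0, 0.03, 0.0, 0.0]
wrist_force: [0.7, -0.7, -0.2]
finger_gap: 0.009
grasp_force: 59.1
```

Request:
{"method": "drive_tool", "body": {"rows": [[[0,0,0.0015],[0,0,0]],[[0,0,0],[0,0,0]]]}}

```text
clock: 29.2
position: [0.5019, -0.1958, 0.1113]
tool_rot: [1.0, 0.03, 0.0, -0.0]
wrist_force: [-0.6, -0.3, -1.9]
finger_gap: 0.0092
grasp_force: 59.1
```

Request:
{"method": "drive_tool", "body": {"rows": [[[0,0,0.001],[0,0,0]],[[0,0,0],[0,0,0]]]}}

```text
clock: 29.45
position: [0.5017, -0.1958, 0.1099]
tool_rot: [1.0, 0.03, 0.0, -0.0]
wrist_force: [-0.3, -0.2, -2.6]
finger_gap: 0.0089
grasp_force: 59.1
```

Request:
{"method": "drive_tool", "body": {"rows": [[[0,0,0.001],[0,0,0]],[[0,0,0],[0,0,0]]]}}

```text
clock: 29.7
position: [0.5016, -0.1958, 0.1088]
tool_rot: [1.0, 0.03, -0.0, -0.0]
wrist_force: [-0.1, -0.1, -2.1]
finger_gap: 0.009
grasp_force: 59.1
```

Request:
{"method": "drive_tool", "body": {"rows": [[[0,0,0.0015],[0,0,0]],[[0,0,0],[0,0,0]]]}}

```text
clock: 29.95
position: [0.5016, -0.1957, 0.1073]
tool_rot: [1.0, 0.03, -0.0, -0.0]
wrist_force: [-0.5, -0.4, -1.5]
finger_gap: 0.0092
grasp_force: 59.1
```

Request:
{"method": "drive_tool", "body": {"rows": [[[0,0,0.001],[0,0,0]],[[0,0,0],[0,0,0]]]}}

```text
clock: 30.2
position: [0.5017, -0.1959, 0.1071]
tool_rot: [1.0, 0.03, 0.0, -0.0]
wrist_force: [-2.9, 1.9, 7.2]
finger_gap: 0.0087
grasp_force: 60.6
```

Contact. Releasing, lifting clear and looking.

Request:
{"method": "drive_tool", "body": {"grip": 0.034, "rows": [[[0,0,0],[0,0,0]],[[0,0,0],[0,0,0]],[[0,0,0],[0,0,0]]]}}

```text
clock: 30.58
position: [0.5017, -0.1958, 0.1063]
tool_rot: [1.0, 0.03, 0.0, 0.0]
wrist_force: [0.2, 0.9, 0.6]
finger_gap: 0.0339
grasp_force: 0.0
```

Request:
{"method": "drive_tool", "body": {"rows": [[[0,0,-0.02],[0,0,0]],[[0,0,-0.04],[0,0,0]],[[0,0,-0.05],[0,0,0]],[[0,0,-0.05],[0,0,0]],[[0,-0.05,-0.02],[0,0,0]],[[0,-0.05,0],[0,0,0]],[[0,-0.05,0],[0,0,0]],[[0,-0.05,0],[0,0,0]]]}}

```text
clock: 31.58
position: [0.4893, 0.005, 0.2877]
tool_rot: [1.0, 0.03, 0.001, -0.0]
wrist_force: [0.5, 0.3, -1.0]
finger_gap: 0.0338
grasp_force: 0.0
```

Request:
{"method": "drive_tool", "body": {"rows": [[[0,-0.05,0],[0,0,0]],[[0,-0.03,0],[0,0,0]],[[0,0,0],[0,0,0]],[[0,0,0],[0,0,0]]]}}

```text
clock: 32.08
position: [0.4849, 0.0827, 0.2871]
tool_rot: [1.0, 0.03, 0.0, -0.0]
wrist_force: [0.1, -0.8, 1.0]
finger_gap: 0.0341
grasp_force: 0.0
```

```bash
python3 go.py;  python3 - <<'E'
from h import *
a=cv2.cvtColor(optics.grab_frame("scene"),cv2.COLOR_RGB2BGR)
b=cv2.cvtColor(optics.grab_frame("top"),cv2.COLOR_RGB2BGR)
u=lambda i,k:cv2.resize(i,None,fx=k,fy=k,interpolation=cv2.INTER_CUBIC)
cv2.imwrite("pics/s6.png",np.vstack([u(a[120:270,130:396],3)[:, :798],u(b[170:255,110:430],2.5)[:,:798]][:2])[:600] if 0 else np.vstack([u(a[130:280,130:396],2.4)[:,:638],u(b[170:255,110:429],2)]))
E
```

```text
t 32.075 p [0.4849 0.0827 0.2871] ang -86.6 tilt -0.9999997549539029 gap 0.03413274115866242 gf 0.0 F [ 0.0539 -0.827   1.0115]
```

View pics/s6.png

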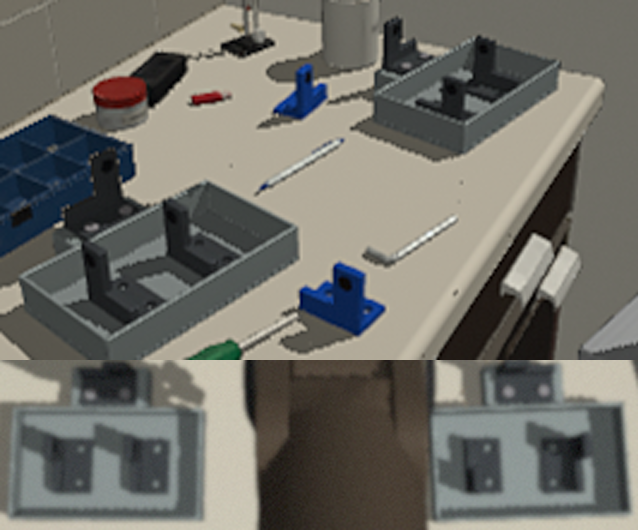

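All four brackets stand flat: r1 and r0 in bin_r, l1 and l0 in bin_l. The pen and USB stick haven't moved, and the arm is clear.

```bash
python3 -c "
from workcell import robot
print(robot.close_job())"
```

```text
the job is handed in; nothing more can be done
None
```

The job is handed in at about 32 s of the 72 s allowed: bracket_l0 and bracket_l1 are in bin_l and bracket_r0 and bracket_r1 in bin_r, all standing flat and released, with the pen and USB stick untouched.

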